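# Rebuild the range selector of a battery tester

### The arm

A 6-joint arm with a two-finger parallel gripper is mounted at the origin on the work surface. World frame = base frame: x ahead of the robot, y to its left, z up, the work surface at z = 0. Lengths are in m, angles in rad, forces in N, time in s.
With the tool pointing down it reaches from about 0.35 to 0.8 m from the base axis. Payload 7.3 kg.
Tool frame: the origin (TCP) lies at the very end of the fingers, on their centre line; the grasp point (between the pads) lies 19 mm behind it; z points along the fingers, y is the line along which they close (so a half turn about z gives the same grasp; the last joint's range is limited). The gripper opens to 85 mm and grips with 20 to 120 N. Pads are 22 mm wide; open, the fingers measure 114 mm over their backs; the gripper's body (76 mm by 85 mm) begins 54 mm behind the grasp point. The pads swing forward as they close: fully open they stand 13 mm farther back than shut.
Start: joints at [-0.146, 0.342, 1.524, -0, 1.275, -0.146], TCP at [0.525, 0, 0.231] pointing down, gripper open.
Joint ranges: [-2.53, 2.53], [-0.77, 2.02], [0.04, 2.7], [-1, 4.14], [0.28, 2.66], [-3.11, 3.11]. Speed limits (rad/s): [2.57, 2.57, 3.14, 3.14, 3.14, 3.14].

### API

Orientations are given as a unit quaternion [w, x, y, z].
In Python, from plant import manip gives the robot as it stands.
- The arm moves only by the tool send_rows, never from a script. Its argument "rows" is one flat list of numbers, 5 for each row, row after row: the shift along the tool's x, y, z in m, then the turn about the tool's z in rad, then the opening, from 0 (shut) to 1 (fully open). In form: [tx, ty, tz, turn, hand, tx, ty, tz, turn, hand, ...]. A call has 1 to 12 rows; each row is the pose to reach, as a shift and turn from the pose commanded when the call began, along the tool's axes at that moment; what a row does not reach only later rows make up. A row lasts 1/12 s, in which the tool goes at most 41.7 mm and 7.16 degrees, less where a joint would pass 70% of its speed; a pose out of reach is approached as far as the arm can. A call with a gripper value outside its range is refused whole. The fingers move at their own pace and stop on an object; "squeeze" is the grip in N (left out, the last holds). Time passes only in rows, so rows that repeat a pose let the fingers close. It gives the time, the measured TCP pose, the force, the opening and the grip force at its end, in the units of the state.
- manip.read_state(): the state, without advancing time (a new reading comes with each control period).
- manip.camera(name): name is "scene" or "side" or "wrist"; returns a dict with "color" (480x640x3 uint8, red, green, blue), "fovy" (degrees; the focal length in pixels is half the picture's height over the tangent of half this angle, whatever the lens; pixels are square), "cx", "cy" (the principal point, pixels), "k1" (the pictures are not rectified: a ray, as slopes to the right and down, at radius r is drawn at 1 + k1 r^2 times it, then the intrinsics apply), "position" and "rotation" of the camera in the world. Camera axes: x right, y up, looking along -z (the intrinsics and any distortion apply to the point x, -y, -z); pixel columns grow to the right and rows downward; lengths in m; the calibration is good to about 2 mm. A picture is of the moment at which its call begins. There is no depth.
- manip.job_done(): hands the job in; it is judged then, once.
The state is a dict: "time_s": time; "joints": joint angles; "joint_vel": joint speeds; "effort": joint torques, N m; "tcp_pos": TCP position; "ee_rot": TCP orientation; "force": force on the tool from outside, world axes, zero at the start; "moment": the same for the moment, N m; "width": finger opening in m; "grip_force": force on a finger pad.
Only numpy, scipy, OpenCV 4.12 (cv2) and the standard library are available. Lean on these libraries where they do the work, as an engineer would, in place of code of your own. Each camera call takes 0.05 s, during which the arm holds its last target. There are 200 camera calls.

### The job

Rebuild the tester's opened range selector: slide the brass wiper plate onto the splined spindle first and then the steel one on top of it, each turned under light pressure until its teeth drop into the splines and pushed fully home without forcing it. Leave the two tabs pointing opposite ways, the brass tab squarely over the red dot and the steel tab squarely over the black dot, let go, and leave the other things on the counter alone.

Things in the scene. Friction and masses are not known exactly. Their poses are not given: they have to be found in the camera images.
- tester: beige battery tester fixed to the counter, 180 x 270 mm (x, y), deck 36 mm high; origin: centre of underside, x to its back, y left, z up. Left half: spring clip cradle, 30 mm above the deck, and meter. Right half: opened selector with a white spindle at x -12, y -62 mm; red- and black-capped posts, 22 mm high, 15 mm thick, stand 58 mm to its left and right, nothing else within 60 mm of it
- seat (a point): point on the upright spindle's axis at the top of its flange (34 mm disc, 6 mm thick), where the brass plate's underside seats: 50 mm above the counter, 14 mm above the deck; axes as the tester's. The spindle sits on a spring: pushed down it gives from about 3 N, 0.8 N more per mm, to a solid stop after 6 mm at about 8 N, and springs back. Load it with no more than 20 N
- rib_top (a point): point on the spindle's axis at the flat top of its six straight ribs, 24 mm above the seat. Ribs at 60 degrees, 4 mm wide, 26 mm across the tips, core 16 mm. The spindle's angle is NOT measured and unknown at the start. It turns against 0.10 N m friction and stays put, but has solid end stops, 90 degrees apart: a plate engaged within 30 degrees of its final direction can always be turned there
- nose (a point): top of the spindle, 37 mm above the seat: above the ribs a smooth 16 mm pilot runs to 29 mm above the seat, then a cone narrows to 7 mm here. A plate slipped over it is centred and rests on the rib tops; pressed on them with 4 to 7 N it turns over them without dragging the spindle, until its teeth meet the gaps and the spindle springs up into it: the push fades to nothing. Then stop turning
- red_dot (a point): red dot, 13 mm, on the deck 35 mm to the left (tester +y) of the spindle axis; the point is its centre
- black_dot (a point): black dot, 13 mm, on the deck 35 mm to the right (tester -y) of the spindle axis; the point is its centre
- brass_plate: brass plate, flat on the counter, 8 mm thick (lower half black), 44 mm round, two grip flats at its +y and -y, 48 mm apart, 20 mm long; origin: centre of its underside, x along the tab, z up. Bore 28 mm with six teeth at 60 degrees, 3.5 mm wide, 18.4 mm across the tooth tips, first 30 degrees from the tab: fits in six orientations, 1 mm side play, 6 degrees turning play either way. 40 to 85 g
- steel_plate: the same plate in bright steel with a black underside; origin and axes likewise. Home on top of the brass plate its underside is 8 mm above the seat
- brass_tab (a point): point on the brass plate's tab (10 mm wide, 4 mm thick, its top flush with the plate's top, tip 40 mm from the centre), 35 mm from the bore's centre along the plate's x: this point belongs above the red dot
- steel_tab (a point): the same point on the steel plate's tab: it belongs above the black dot
- c_cell: cobalt-blue C cell standing upright, 26 x 50 mm; origin at the centre of its foot. Leave alone
- d_cell: pale gold D cell standing upright, 34 x 61 mm; origin at the centre of its foot. Leave alone
- bulb: halogen reflector bulb standing face down, 51 mm wide, 51 mm tall; origin at the centre of its face. Leave alone
- lamp_ring: chrome lamp ring lying flat, 68 mm outside, 52 mm inside, 7 mm thick; origin at the centre of its underside. Leave alone
- knob: black selector knob lying on the counter, 47 mm wide, 15 mm tall; origin at the centre of its underside. Leave alone
- cover: round beige selector cover with a hole, 96 mm wide, 6 mm thick, lying on the counter; origin at the centre of its underside. Leave alone
- screwdriver: red-handled screwdriver lying on the counter, 170 mm long; origin under its middle, x along the blade. Leave alone

How it is judged:
On the way, in this order (a step that is already met when the one before it is completed fails the run):
1. the brass plate is in the splines and home on the spindle's flange (z of brass_plate in the frame of seat below 0.0025 m and horizontal distance between brass_plate and seat below 0.003 m and angle between brass_plate's own z axis and vertical below 0.1 rad), for 0.2 s.
2. the steel plate is in the splines and home on top of the brass plate (z of brass_plate in the frame of seat below 0.0025 m and horizontal distance between each of brass_plate, steel_plate and seat below 0.003 m and z of steel_plate in the frame of brass_plate below 0.0105 m and angle between steel_plate's own z axis and vertical below 0.1 rad), for 0.2 s.
At the end, for the whole second after the job is handed in: Brass plate home on the flange and steel plate home on it (heights within 2.5 mm, centred within 3 mm); brass tab's point within 7 mm of the red dot's centre and steel tab's within 7 mm of the black dot's, seen from above; both at rest and released (z of brass_plate in the frame of seat between -0.0025 and 0.0025 m and horizontal distance between each of brass_plate, steel_plate and seat below 0.003 m and z of steel_plate in the frame of seat between 0.0055 and 0.0105 m and horizontal distance between brass_tab and red_dot below 0.007 m and horizontal distance between steel_tab and black_dot below 0.007 m and linear speed of each of brass_plate, steel_plate below 0.02 m/s); the robot touches nothing.
It fails at once if the spindle or tester is forced: a plate is pressed on it with more than 20 N (contact force between any of brass_plate, steel_plate and tester above 20 N).
It fails at once if one of the other things on the counter is moved by more than 25 mm (distance of any of c_cell, d_cell, bulb, lamp_ring, knob, cover, screwdriver from where it was at the start of the episode above 0.025 m).
It also fails if it takes over 61 s, if anything falls off the work surface, if the arm or the gripper's body presses on something with over 40 N, if the wrist force passes 120 N, or if a joint passes its speed limit or range.

## Working session

There is one attempt and no reset: what is moved stays moved. The work goes in short steps, Python scripts to look and compute and a tool call to move; the robot and the scene stay as the last step left them, time stands still between calls to the robot, and variables do not carry over. Pictures are saved under pics/ and viewed, at most 10 in all, crops included, and the job is handed in when it is done.

Besides the shell and the picture viewer there is one more tool, called after ">>>" as a command line: name --argument value ..., lists and objects as JSON in quotes. send_rows: Moves the arm, as the interface text tells. Its arguments: {"type":"object","properties":{"rows":{"type":"array","items":{"type":"number"}},"squeeze":{"type":"number"}},"required":["rows"]}

```bash
mkdir -p pics; cat > h.py <<'E'
import numpy as np, cv2
from plant import manip
def cam(n):
    c=manip.camera(n); return c
def save(c,f): cv2.imwrite('pics/'+f,c['color'][:,:,::-1])
def ray(c,u,v):
    f=240/np.tan(np.radians(c['fovy'])/2)
    d=np.array([(u-c['cx'])/f,(v-c['cy'])/f]); s=d.copy()
    for _ in range(30): s=d/(1+c['k1']*(s@s))
    return np.array(c['position']),np.array(c['rotation']).reshape(3,3)@np.array([s[0],-s[1],-1])
def onz(c,u,v,z):
    p,d=ray(c,u,v); return p+d*(z-p[2])/d[2]
def pix(c,P):
    f=240/np.tan(np.radians(c['fovy'])/2)
    q=np.array(c['rotation']).reshape(3,3).T@(np.array(P)-c['position'])
    s=np.array([q[0],-q[1]])/-q[2]; s=s*(1+c['k1']*(s@s)); return s*f+[c['cx'],c['cy']]
E
python3 - <<'E'
from h import *
import pickle
cs={n:cam(n) for n in('scene','side','wrist')}
pickle.dump(cs,open('c0.pkl','wb'))
for n,c in cs.items():
    save(c,n+'0.png'); print(n,c['fovy'],c['cx'],c['cy'],c['k1'],np.round(c['position'],3),np.round(c['rotation'],2).tolist())
print(manip.read_state())
E
```

```text
scene 47.92264495037696 329.77012284957794 237.02125266942718 -0.05007170666874538 [1.053 0.663 1.043] [0.3, 0.11, 0.32, 0.89]
side 44.10454533810962 315.625976835508 241.3147709464898 0.06770306821719538 [ 0.048 -0.753  1.148] [0.89, 0.35, -0.1, -0.28]
wrist 69.59089233028746 314.85263603130295 241.264144520049 -0.002530940039736372 [0.524 0.083 0.373] [0.99, -0.16, 0.0, 0.0]
{'time_s': 0.15, 'joints': array([-1.45984984e-01,  3.42586597e-01,  1.52476689e+00,  4.49755461e-05,
        1.27534710e+00, -1.45993432e-01]), 'joint_vel': array([-0.00170308, -0.00178045, -0.00369587,  0.00041879,  0.0008143 ,
        0.00113618]), 'effort': array([ 1.24654900e-03, -4.33907533e+01, -2.46148127e+01, -9.02174702e-05,
        5.71925848e-03,  3.60333468e-05]), 'tcp_pos': array([5.24732391e-01, 8.31224922e-05, 2.30783892e-01]), 'ee_rot': array([-4.57365879e-04,  7.07108324e-01,  7.07105021e-01, -3.13303767e-04]), 'force': array([-0.24323009, -1.02496584,  0.59065841]), 'moment': array([-0.05576788, -0.02736048, -0.02454057]), 'grip_force': 0.0, 'width': 0.0855490416568956}
```

View pics/scene0.png

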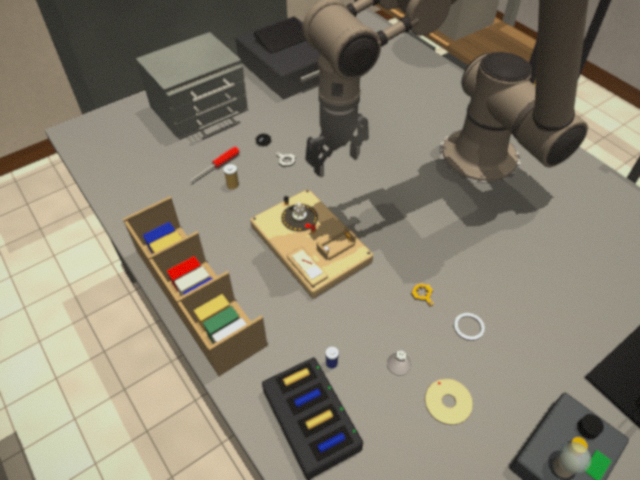

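View pics/wrist0.png

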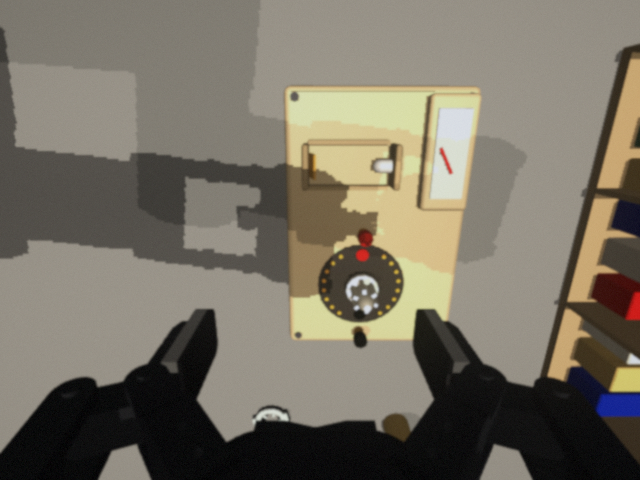

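The scene view shows the brass plate near (423,292) and steel near (286,159). The wrist view shows the spindle near (362,290), the red dot at (362,255) and the black dot near (358,315).

```bash
python3 - <<'E'
from h import *
import pickle
cs=pickle.load(open('c0.pkl','rb'))
s,w,d=cs['scene'],cs['wrist'],cs['side']
print('brass',onz(s,423,292,.008),'steel',onz(s,286,159,.008),'ring',onz(s,469,326,0.007),'knob',onz(s,263,139,.01),'sd',onz(s,227,158,.01),'dcell',onz(s,231,185,0))
hsv=cv2.cvtColor(w['color'],cv2.COLOR_RGB2HSV)
m=((hsv[:,:,0]<8)|(hsv[:,:,0]>172))&(hsv[:,:,1]>150)&(hsv[:,:,2]>60)
n,l,st,ce=cv2.connectedComponentsWithStats(m.astype(np.uint8))
for i in range(1,n):
  if st[i,4]>15: print(st[i],ce[i],onz(w,*ce[i],.036))
# beige corners
for p in[(287,87),(479,89),(447,340),(292,339)]: print('corner',onz(w,*p,.036))
print('dot b',onz(w,358,315,.036),'steel w',onz(w,272,417,.008))
big=lambda c,u,v,r:cv2.resize(c['color'][v-r:v+r,u-r:u+r],(400,400),interpolation=cv2.INTER_CUBIC)
for P in([.45,-.3,.008],):print(pix(d,P))
im=np.hstack([big(s,423,292,25),big(s,286,159,25)])
cv2.imwrite('pics/a.png',im[:,:,::-1])
cv2.imwrite('pics/side.png',d['color'][:,:,::-1])
E
```

```text
Traceback (most recent call last):
  File "h.py", line 12, in onz
    p,d=ray(c,u,v); return p+d*(z-p[2])/d[2]
        ~~~^^^^^^^
  File "h.py", line 10, in ray
    return np.array(c['position']),np.array(c['rotation']).reshape(3,3)@np.array([s[0],-s[1],-1])
                                   ~~~~~~~~~~~~~~~~~~~~~~~~~~~~~~~^^^^^
ValueError: cannot reshape array of size 4 into shape (3,3)
```

```bash
sed -i "s/np.array(c\['rotation'\]).reshape(3,3)/RM(c['rotation'])/; 2a from scipy.spatial.transform import Rotation as Rn\ndef RM(q): return Rn.from_quat([q[1],q[2],q[3],q[0]]).as_matrix()" h.py
python3 - <<'E'
from h import *
import pickle
cs=pickle.load(open('c0.pkl','rb'))
s,w,d=cs['scene'],cs['wrist'],cs['side']
print('brass',onz(s,423,292,.008),'steel',onz(s,286,159,.008),'ring',onz(s,469,326,0.007),'knob',onz(s,263,139,.01),'sd',onz(s,227,158,.01),'dcell',onz(s,231,185,0))
hsv=cv2.cvtColor(w['color'],cv2.COLOR_RGB2HSV)
m=((hsv[:,:,0]<8)|(hsv[:,:,0]>172))&(hsv[:,:,1]>150)&(hsv[:,:,2]>60)
n,l,st,ce=cv2.connectedComponentsWithStats(m.astype(np.uint8))
for i in range(1,n):
  if st[i,4]>15: print(st[i],ce[i],onz(w,*ce[i],.036))
for p in[(287,87),(479,89),(447,340),(292,339)]: print('corner',onz(w,*p,.036))
print('dot b',onz(w,358,315,.036),'steel w',onz(w,272,417,.008))
big=lambda c,u,v,r:cv2.resize(c['color'][v-r:v+r,u-r:u+r],(400,400),interpolation=cv2.INTER_CUBIC)
im=np.hstack([big(s,423,292,25),big(s,286,159,25)])
cv2.imwrite('pics/a.png',im[:,:,::-1])
E
```

```text
brass [0.45997157 0.25580216 0.008     ] steel [ 0.46499531 -0.29776553  0.008     ] ring [0.43870101 0.38155961 0.007     ] knob [ 0.47259784 -0.4053863   0.01      ] sd [ 0.59706702 -0.39649702  0.01      ] dcell [ 0.63752159 -0.3073919   0.        ]
[441 149  10  24  46] [445.54347826 160.41304348] [0.6484292  0.05076647 0.036     ]
[359 231  13  16 176] [365.11931818 238.46022727] [ 0.57534573 -0.02784508  0.036     ]
[355 249  15  13 147] [362.10204082 254.76190476] [ 0.57304753 -0.04578593  0.036     ]
[593 274  47  47 784] [626.17602041 293.80484694] [ 0.86240401 -0.09083833  0.036     ]
corner [0.49858549 0.11496627 0.036     ]
corner [0.67081567 0.11350717 0.036     ]
corner [ 0.67465772 -0.14980172  0.036     ]
corner [ 0.49768543 -0.14878063  0.036     ]
dot b [ 0.57170404 -0.11745496  0.036     ] steel w [ 0.4659249  -0.29133463  0.008     ]
```

View pics/a.png

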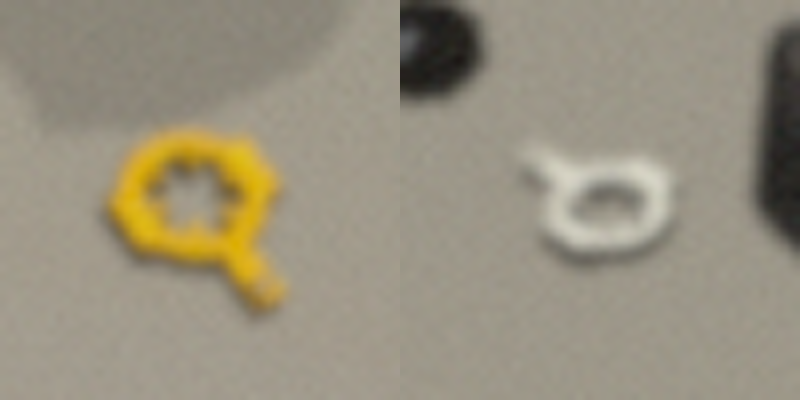

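```bash
python3 - <<'E'
from h import *
import pickle
s=pickle.load(open('c0.pkl','rb'))['scene']
for n,c,t in(('brass',(421.75,291.4),(432,304.1)),('steel',(287.25,159.6),(276.9,152.75))):
  a=onz(s,*c,.008);b=onz(s,*t,.008);v=b-a;print(n,a,np.hypot(*v[:2]),np.degrees(np.arctan2(v[1],v[0])))
E
```

```text
brass [0.46116575 0.25288136 0.008     ] 0.03928773202076791 83.0975750501929
steel [ 0.46354259 -0.2936724   0.008     ] 0.04146127691435059 -79.1539039551656
```

>>> send_rows --rows '[0.253, -0.064, 0.08, 0.12, 0.75, 0.253, -0.064, 0.08, 0.12, 0.75, 0.253, -0.064, 0.08, 0.12, 0.75, 0.253, -0.064, 0.08, 0.12, 0.75, 0.253, -0.064, 0.08, 0.12, 0.75, 0.253, -0.064, 0.08, 0.12, 0.75, 0.253, -0.064, 0.08, 0.12, 0.75, 0.253, -0.064, 0.08, 0.12, 0.75, 0.253, -0.064, 0.08, 0.12, 0.75, 0.253, -0.064, 0.08, 0.12, 0.75]' --squeeze 30

```text
time_s: 0.98
tcp_pos: [0.4612, 0.2526, 0.1514]
ee_rot: [0.0, 0.748, 0.664, -0.0]
force: [0.4, 0.2, -0.1]
width: 0.0639
grip_force: 0.0
```

```bash
cat > find.py <<'E'
from h import *
import sys
def plate(c,kind,z=.008,roi=None):
    hsv=cv2.cvtColor(c['color'],cv2.COLOR_RGB2HSV); h,s,v=cv2.split(hsv)
    m=((h>15)&(h<35)&(s>150)&(v>90)) if kind=='brass' else ((s<45)&(v>185))
    m=m.astype(np.uint8)
    m[330:]=0 if kind is None else m[330:]
    cs,hi=cv2.findContours(m,cv2.RETR_CCOMP,cv2.CHAIN_APPROX_NONE)
    k=max((i for i in range(len(cs)) if hi[0][i][3]<0),key=lambda i:cv2.contourArea(cs[i]))
    pts=np.array([onz(c,*p,z)[:2] for p in cs[k][:,0]]); 
    holes=[i for i in range(len(cs)) if hi[0][i][3]==k]
    # disc centre: min-residual circle: iterate on points within 26 mm
    ct=pts.mean(0)
    if holes:
        b=max(holes,key=lambda i:cv2.contourArea(cs[i])); hp=np.array([onz(c,*p,z)[:2] for p in cs[b][:,0]]).astype(np.float32)
        hc=np.array(cv2.minEnclosingCircle(hp)[0]); print('bore',hc,cv2.minEnclosingCircle(hp)[1])
    for _ in range(20):
        r=np.hypot(*(pts-ct).T); q=pts[r<.0265]; 
        A=np.c_[q,np.ones(len(q))]; x=np.linalg.lstsq(A,(q**2).sum(1),rcond=None)[0]; ct=x[:2]/2
    r=np.hypot(*(pts-ct).T); t=pts[r>.031]-ct
    d=t.mean(0); print(kind,'centre',ct,'r',np.median(r),'tabmax',r.max(),'yaw',np.degrees(np.arctan2(d[1],d[0])),len(t), 'px',cs[k].mean((0,1)))
    return ct
if __name__=='__main__':
    c=cam('wrist'); save(c,sys.argv[2]); plate(c,sys.argv[1],float(sys.argv[3]) if len(sys.argv)>3 else .008)
    st=manip.read_state(); R=RM(st['ee_rot']); print('tcp',st['tcp_pos'],'toolx yaw',np.degrees(np.arctan2(R[1,0],R[0,0])),st['force'],st['width'],st['time_s'])
E
python3 find.py brass b1.png
```

```text
bore [0.46028063 0.25059456] 0.0150420181453228
brass centre [0.46012722 0.25136697] r 0.023059988620100783 tabmax 0.03850712162530905 yaw 82.11175510493047 32 px [314.99507389 217.80295567]
tcp [0.46150062 0.25217605 0.15156761] toolx yaw 83.0782563737207 [-0.11962878  0.55207702  0.34060266] 0.06404623225829473 1.0333
```

View pics/b1.png

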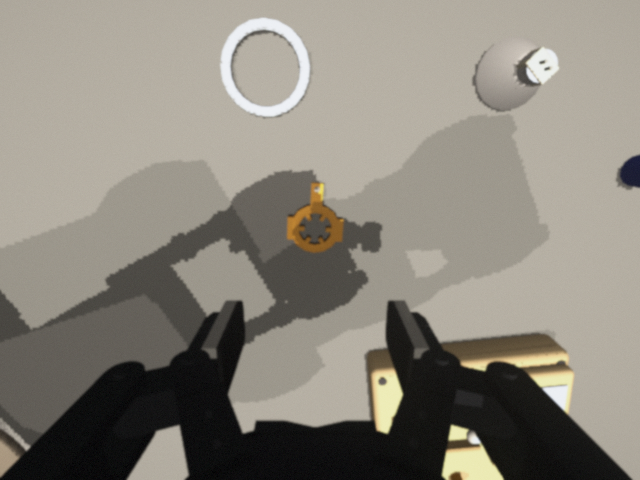

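The wrist view shows brass at (315,228) with the tab up, at yaw 82°; centred within 2 mm.

>>> send_rows --rows '[-0.0016, -0.0011, 0.04, 0, 0.7, -0.0016, -0.0011, 0.08, 0, 0.7, -0.0016, -0.0011, 0.11, 0, 0.7, -0.0016, -0.0011, 0.13, 0, 0.7, -0.0016, -0.0011, 0.141, 0, 0.7, -0.0016, -0.0011, 0.143, 0, 0.7, -0.0016, -0.0011, 0.145, 0, 0.7, -0.0016, -0.0011, 0.147, 0, 0.7]'

```text
time_s: 1.7
tcp_pos: [0.4611, 0.2516, 0.0056]
ee_rot: [0.001, 0.748, 0.663, 0.001]
force: [-0.4, -0.1, -0.5]
width: 0.0602
grip_force: 0.0
```

>>> send_rows --rows '[0, 0, 0.001, 0, 0.7, 0, 0, 0.002, 0, 0.7]'

```text
time_s: 1.87
tcp_pos: [0.4606, 0.2518, 0.0034]
ee_rot: [0.0, 0.748, 0.663, 0.001]
force: [0.3, 0.3, -0.5]
width: 0.0598
grip_force: 0.0
```

>>> send_rows --rows '[0, 0, 0.001, 0, 0.7, 0, 0, 0.0025, 0, 0.7]'

```text
time_s: 2.03
tcp_pos: [0.4601, 0.2518, 0.0004]
ee_rot: [0.0, 0.748, 0.664, 0.001]
force: [-0.1, 0.2, -0.3]
width: 0.06
grip_force: 0.0
```

>>> send_rows --rows '[0, 0, 0.001, 0, 0.6, 0, 0, 0.001, 0, 0.6]'

```text
time_s: 2.2
tcp_pos: [0.4598, 0.2516, -0.0012]
ee_rot: [0.0, 0.748, 0.663, 0.0]
force: [0.5, 0.5, 1.0]
width: 0.0511
grip_force: 0.1
```

>>> send_rows --rows '[0, 0, 0, 0, 0.4, 0, 0, 0, 0, 0.4, 0, 0, 0, 0, 0.4, 0, 0, 0, 0, 0.4, 0, 0, 0, 0, 0.4]' --squeeze 40

```text
time_s: 2.62
tcp_pos: [0.4599, 0.2516, -0.0007]
ee_rot: [0.0, 0.748, 0.663, 0.0]
force: [-1.3, 0.1, 6.2]
width: 0.0464
grip_force: 41.0
```

>>> send_rows --rows '[0, 0, -0.03, 0, 0.4, 0, 0, -0.07, 0, 0.4, 0, 0, -0.11, 0, 0.4, 0, 0, -0.15, 0, 0.4, 0, 0, -0.15, 0, 0.4]'

```text
time_s: 3.03
tcp_pos: [0.4635, 0.2531, 0.1564]
ee_rot: [0.002, 0.748, 0.664, 0.006]
force: [1.5, 0.5, -0.4]
width: 0.0465
grip_force: 41.8
```

```bash
python3 find.py brass b2.png 0.153
```

```text
bore [0.46184444 0.24510548] 0.015919357538223267
brass centre [0.46186749 0.24553489] r 0.025073670700323382 tabmax 0.042961503698429104 yaw 80.91670667841919 71 px [315.4986376  305.65122616]
tcp [0.46202974 0.25251456 0.15288113] toolx yaw 83.13871191567404 [ 0.60190712  0.19055149 -0.82956972] 0.04668219088679404 3.0833
```

View pics/b2.png

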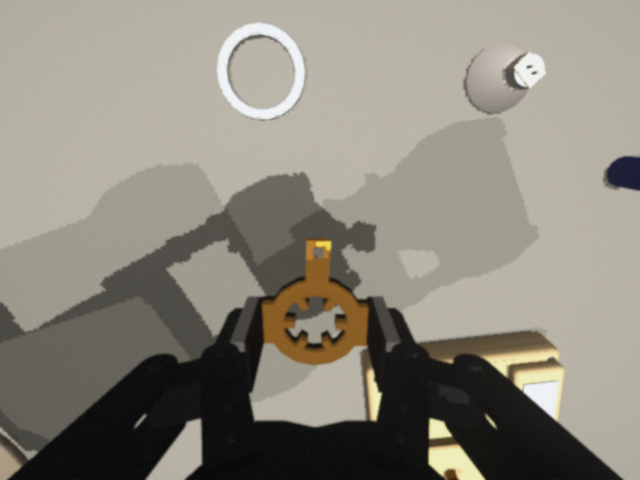

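The plate is held level, tab up at (318,245), flats in the pads.

```bash
python3 find.py brass b3.png 0.1616
```

```text
bore [0.46115497 0.25204036] 0.014654703438282013
brass centre [0.46129879 0.25249519] r 0.02309360567292158 tabmax 0.03927622612832252 yaw 81.06268614555411 59 px [315.49591281 305.66212534]
tcp [0.46042813 0.25187294 0.15025681] toolx yaw 83.13264275345018 [-0.39783228  0.07977061 -0.68493119] 0.046231867829395194 3.1333
```

>>> send_rows --rows '[-0.2765, 0.1463, -0.02, 0, 0.4, -0.2765, 0.1463, -0.02, 0, 0.4, -0.2765, 0.1463, -0.02, 0, 0.4, -0.2765, 0.1463, -0.02, 0, 0.4, -0.2765, 0.1463, -0.02, 0, 0.4, -0.2765, 0.1463, -0.02, 0, 0.4, -0.2765, 0.1463, -0.02, 0, 0.4, -0.2765, 0.1463, -0.02, 0, 0.4, -0.2765, 0.1463, -0.02, 0, 0.4, -0.2765, 0.1463, -0.02, 0, 0.4, -0.2765, 0.1463, -0.02, 0, 0.4]'

```text
time_s: 4.05
tcp_pos: [0.5707, -0.0397, 0.167]
ee_rot: [-0.002, 0.748, 0.663, -0.001]
force: [-1.0, 0.5, -1.0]
width: 0.0464
grip_force: 41.7
```

```bash
python3 - <<'E'
from h import *
import pickle
cam('wrist');c=cam('wrist');pickle.dump(c,open('c1.pkl','wb'));save(c,'w1.png')
st=manip.read_state();print(st['tcp_pos'],st['force'],c['position'],st['time_s'])
hsv=cv2.cvtColor(c['color'],cv2.COLOR_RGB2HSV)
m=((hsv[:,:,0]<8)|(hsv[:,:,0]>172))&(hsv[:,:,1]>150)&(hsv[:,:,2]>60)
n,l,s,ce=cv2.connectedComponentsWithStats(m.astype(np.uint8))
for i in range(1,n):
  if s[i,4]>40: print(s[i],ce[i],onz(c,*ce[i],.036))
n=pix(c,[.5724,-.0816,.074]);print(n)
u,v=n.astype(int); r=60
cv2.imwrite('pics/w1c.png',cv2.resize(c['color'][max(v-r,0):v+r,u-r:u+r],None,fx=5,fy=5,interpolation=cv2.INTER_CUBIC)[:,:,::-1]); print(u,v)
E
```

```text
[ 0.5710541  -0.03901281  0.16792025] [ 0.03722584  0.09185708 -1.18570691] [0.58039006 0.04350025 0.31008675] 4.15
[395  85  19  31  90] [403.91111111 100.27777778] [0.64656706 0.05249174 0.036     ]
[307 205  19  21 299] [316.03010033 215.28762542] [ 0.57215717 -0.02649508  0.036     ]
[621 228  19  40 606] [631.44884488 246.92409241] [ 0.83264743 -0.08476747  0.036     ]
[311 230  17   8 108] [319.23148148 233.84259259] [ 0.57294529 -0.0425904   0.036     ]
[324.77512117 297.27483659]
324 297
```

View pics/w1c.png

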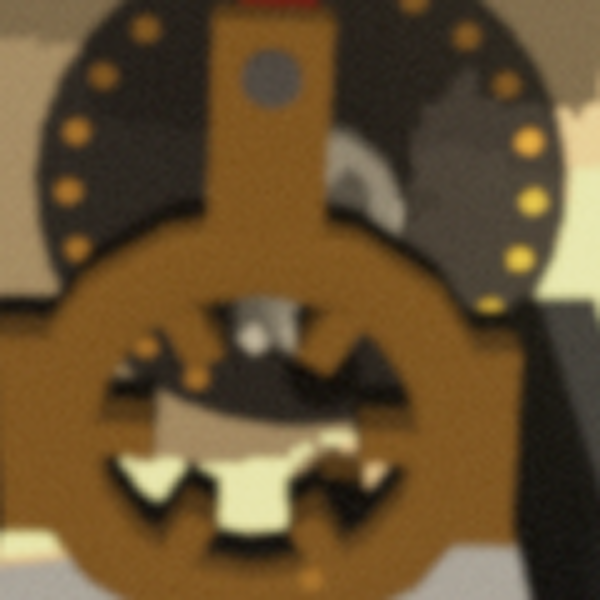

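The crop shows the brass tab over the dial, with the grey spindle nose visible through the bore at about full-frame (318,302); gold dial dots ring the axis.

```bash
python3 - <<'E'
from h import *
import pickle
c=pickle.load(open('c1.pkl','rb'))
print('nose',onz(c,315,304,.087),onz(c,318,302.6,.087),'post',onz(c,316,215,.055))
hsv=cv2.cvtColor(c['color'],cv2.COLOR_RGB2HSV);h,s,v=cv2.split(hsv)
m=((h>10)&(h<30)&(s>120)&(v>90)).astype(np.uint8);m[330:]=0
n,l,st,ce=cv2.connectedComponentsWithStats(m)
P=np.array([onz(c,*ce[i],.036)[:2] for i in range(1,n) if 5<st[i,4]<60])
P=P[np.hypot(*(P-[.5724,-.0816]).T)<.055];
for _ in range(2):
  x=np.linalg.lstsq(np.c_[P,np.ones(len(P))],(P**2).sum(1),rcond=None)[0]; ct=x[:2]/2; r=np.hypot(*(P-ct).T); print(len(P),ct,np.round(r,4)); P=P[abs(r-np.median(r))<.002]
# side & scene: red & gold dots from c0
w=pickle.load(open('c0.pkl','rb'))['wrist']
h,s,v=cv2.split(cv2.cvtColor(w['color'],cv2.COLOR_RGB2HSV))
m=((h>10)&(h<30)&(s>120)&(v>90)).astype(np.uint8)
n,l,st,ce=cv2.connectedComponentsWithStats(m)
P=np.array([onz(w,*ce[i],.036)[:2] for i in range(1,n) if 2<st[i,4]<60])
P=P[np.hypot(*(P-[.5724,-.0816]).T)<.055];
for _ in range(3):
  x=np.linalg.lstsq(np.c_[P,np.ones(len(P))],(P**2).sum(1),rcond=None)[0]; ct=x[:2]/2; r=np.hypot(*(P-ct).T); print(len(P),ct,np.round(r,4)); P=P[abs(r-np.median(r))<.002]
E
```

```text
nose [ 0.56519012 -0.07931557  0.087     ] [ 0.56748726 -0.07843302  0.087     ] post [ 0.57273146 -0.02141663  0.055     ]
12 [ 0.57242101 -0.08076474] [0.0402 0.04   0.0402 0.0403 0.0403 0.0403 0.0404 0.0402 0.0404 0.0404
 0.0404 0.0398]
12 [ 0.57242101 -0.08076474] [0.0402 0.04   0.0402 0.0403 0.0403 0.0403 0.0404 0.0402 0.0404 0.0404
 0.0404 0.0398]
17 [ 0.57280987 -0.08415562] [0.043  0.0432 0.0421 0.0422 0.0417 0.0416 0.0408 0.041  0.0398 0.0401
 0.0391 0.0392 0.0382 0.0383 0.0374 0.0376 0.0517]
10 [ 0.57291113 -0.08120001] [0.0402 0.0402 0.0403 0.0404 0.0404 0.0404 0.0402 0.0403 0.0403 0.0402]
10 [ 0.57291113 -0.08120001] [0.0402 0.0402 0.0403 0.0404 0.0404 0.0404 0.0402 0.0403 0.0403 0.0402]
```

>>> send_rows --rows '[-0.02, 0.003, 0, 0.1, 0.4, -0.0415, 0.0067, 0, 0.2, 0.4, -0.0415, 0.0067, 0.02, 0.3, 0.4, -0.0415, 0.0067, 0.04, 0.4, 0.4, -0.0415, 0.0067, 0.06, 0.4, 0.4, -0.0415, 0.0067, 0.07, 0.4, 0.4, -0.0415, 0.0067, 0.07, 0.4, 0.4, -0.0415, 0.0067, 0.07, 0.4, 0.4]'

```text
time_s: 4.82
tcp_pos: [0.5735, -0.0816, 0.0989]
ee_rot: [-0.0, 0.865, 0.502, -0.0]
force: [0.0, -1.2, -0.9]
width: 0.0465
grip_force: 41.7
```

```bash
cat > st.py <<'E'
from h import *
s=manip.read_state();R=RM(s['ee_rot']);y=np.degrees(np.arctan2(R[1,0],R[0,0]))
print(np.round(s['tcp_pos'],4),'yaw',round(y,2),'F',np.round(s['force'],1),'M',np.round(s['moment'],2),'w',round(s['width'],4),'t',s['time_s'])
d=np.array([.5727,-.081,0])-s['tcp_pos'];print('to axis in tool',np.round(R.T@d,4))
E
python3 st.py
```

```text
[ 0.5735 -0.0816  0.0989] yaw 60.31 F [ 0.  -1.2 -0.9] M [-0.01  0.01  0.04] w 0.0465 t 4.8167
to axis in tool [ 0.0001 -0.001   0.0989]
```

>>> send_rows --rows '[0, -0.001, 0.006, 0, 0.4, 0, -0.001, 0.012, 0, 0.4, 0, -0.001, 0.017, 0, 0.4, 0, -0.001, 0.021, 0, 0.4, 0, -0.001, 0.023, 0, 0.4, 0, -0.001, 0.023, 0, 0.4]'

```text
time_s: 5.32
tcp_pos: [0.573, -0.0817, 0.076]
ee_rot: [0.0, 0.865, 0.502, 0.0]
force: [-1.0, 3.4, 4.8]
width: 0.0464
grip_force: 42.3
```

>>> send_rows --rows '[0, 0, 0.001, 0, 0.4, 0, 0, 0.002, 0, 0.4, 0, 0, 0.003, 0, 0.4, 0, 0, 0.003, 0, 0.4]'

```text
time_s: 5.65
tcp_pos: [0.5732, -0.0817, 0.0735]
ee_rot: [0.0, 0.865, 0.502, 0.001]
force: [-0.3, 3.3, 6.6]
width: 0.0464
grip_force: 42.5
```

>>> send_rows --rows '[0, 0, -0.002, 0, 0.4, 0.0013, -0.0008, -0.002, 0, 0.4, 0.0013, -0.0008, -0.002, 0, 0.4]'

```text
time_s: 5.9
tcp_pos: [0.5734, -0.0801, 0.0754]
ee_rot: [0.001, 0.865, 0.502, 0.001]
force: [1.9, 3.9, 2.1]
width: 0.0469
grip_force: 42.0
```

```bash
python3 st.py
```

```text
[ 0.5734 -0.0801  0.0754] yaw 60.2 F [1.9 3.9 2.1] M [ 0.66 -0.44 -0.02] w 0.0469 t 5.9
to axis in tool [-0.0012 -0.0003  0.0754]
```

>>> send_rows --rows '[0.0015, 0, 0, 0, 0.4, 0.0015, 0, 0, 0, 0.4, 0.0015, 0, 0, 0, 0.4]'

```text
time_s: 6.15
tcp_pos: [0.5733, -0.0793, 0.0745]
ee_rot: [-0.0, 0.865, 0.502, -0.0]
force: [1.1, 1.6, 0.6]
width: 0.0466
grip_force: 41.9
```

```bash
python3 st.py; python3 find.py brass b4.png 0.0842
```

```text
[ 0.5733 -0.0793  0.0745] yaw 60.21 F [1.1 1.6 0.6] M [ 0.17 -0.13 -0.01] w 0.0466 t 6.15
to axis in tool [-0.0018  0.0004  0.0745]
bore [ 0.57227015 -0.07919883] 0.014542296528816223
brass centre [ 0.57251471 -0.07895351] r 0.022726192341246176 tabmax 0.03890460608487203 yaw 58.367482757365806 57 px [316.22252011 307.12064343]
tcp [ 0.57327539 -0.0792582   0.07451528] toolx yaw 60.20471595155843 [0.52960353 0.86292432 0.56901893] 0.046615955433842976 6.2
```

>>> send_rows --rows '[0.0007, 0, 0, 0, 0.4, 0.0007, 0, 0.001, 0, 0.4, 0.0007, 0, 0.001, 0, 0.4, 0.0007, 0, 0.001, 0, 0.4]'

```text
time_s: 6.53
tcp_pos: [0.5734, -0.0786, 0.0735]
ee_rot: [-0.0, 0.865, 0.502, -0.0]
force: [0.4, -0.5, -0.4]
width: 0.0459
grip_force: 41.8
```

>>> send_rows --rows '[0, 0, 0.001, 0, 0.4, 0, 0, 0.002, 0, 0.4, 0, 0, 0.002, 0, 0.4]'

```text
time_s: 6.78
tcp_pos: [0.5736, -0.0786, 0.0719]
ee_rot: [0.0, 0.865, 0.502, -0.0]
force: [-1.9, -0.3, 3.1]
width: 0.0463
grip_force: 42.1
```

>>> send_rows --rows '[-0.0002, -0.0004, 0.001, 0, 0.4, -0.0002, -0.0004, 0.0015, 0, 0.4, -0.0002, -0.0004, 0.0015, 0, 0.4]'

```text
time_s: 7.03
tcp_pos: [0.5736, -0.0786, 0.0706]
ee_rot: [0.0, 0.865, 0.502, 0.0]
force: [-0.2, 0.1, 3.5]
width: 0.0465
grip_force: 42.2
```

>>> send_rows --rows '[0, 0, 0, -0.05, 0.4, 0, 0, 0, -0.1, 0.4, 0, 0, 0, -0.15, 0.4]'

```text
time_s: 7.28
tcp_pos: [0.5736, -0.0786, 0.0706]
ee_rot: [0.0, 0.824, 0.566, 0.0]
force: [-0.3, -0.8, 3.3]
width: 0.0465
grip_force: 42.2
```

>>> send_rows --rows '[0, 0, 0.001, -0.05, 0.4, 0, 0, 0.001, -0.1, 0.4, 0, 0, 0.001, -0.15, 0.4]'

```text
time_s: 7.53
tcp_pos: [0.5737, -0.0786, 0.0697]
ee_rot: [0.0, 0.78, 0.626, 0.0]
force: [-1.2, 0.4, 4.5]
width: 0.0467
grip_force: 42.3
```

>>> send_rows --rows '[0, 0, 0, -0.05, 0.4, 0, 0, 0, -0.1, 0.4, 0, 0, 0, -0.15, 0.4]'

```text
time_s: 7.78
tcp_pos: [0.5738, -0.0786, 0.0697]
ee_rot: [0.001, 0.731, 0.683, 0.0]
force: [0.1, -0.0, 4.4]
width: 0.0464
grip_force: 42.3
```

Yaw is now about 86°; continue.

>>> send_rows --rows '[0, 0, 0, -0.05, 0.4, 0, 0, 0, -0.1, 0.4, 0, 0, 0, -0.15, 0.4]'

```text
time_s: 8.03
tcp_pos: [0.5741, -0.0788, 0.0698]
ee_rot: [0.001, 0.677, 0.736, 0.0]
force: [0.4, -0.5, 0.7]
width: 0.0463
grip_force: 41.7
```

>>> send_rows --rows '[0, 0, 0, -0.05, 0.4, 0, 0, 0, -0.1, 0.4]'

```text
time_s: 8.2
tcp_pos: [0.5731, -0.0784, 0.069]
ee_rot: [-0.0, 0.64, 0.769, -0.0]
force: [0.5, -0.4, -0.6]
width: 0.0466
grip_force: 41.8
```

>>> send_rows --rows '[0, 0, 0.003, 0, 0.4, 0, 0, 0.006, 0, 0.4, 0, 0, 0.009, 0, 0.4, 0, 0, 0.012, 0, 0.4, 0, 0, 0.012, 0, 0.4]'

```text
time_s: 8.62
tcp_pos: [0.5728, -0.0784, 0.0563]
ee_rot: [-0.001, 0.641, 0.768, -0.0]
force: [-0.3, 0.2, -1.4]
width: 0.0464
grip_force: 41.7
```

```bash
python3 st.py
```

```text
[ 0.5728 -0.0784  0.0563] yaw 100.28 F [-0.3  0.2 -1.4] M [ 0.01  0.01 -0.02] w 0.0464 t 8.6167
to axis in tool [-0.0026 -0.0005  0.0563]
```

>>> send_rows --rows '[0, 0, 0.002, 0, 0.4, 0, 0, 0.004, 0, 0.4, 0, 0, 0.006, 0, 0.4, 0, 0, 0.0075, 0, 0.4, 0, 0, 0.0075, 0, 0.4]'

```text
time_s: 9.03
tcp_pos: [0.5732, -0.0785, 0.0495]
ee_rot: [-0.0, 0.641, 0.768, -0.0]
force: [-1.3, -0.0, -1.3]
width: 0.0466
grip_force: 41.8
```

>>> send_rows --rows '[0, 0, 0.001, 0.06, 0.4, 0, 0, 0.001, 0.12, 0.4, 0, 0, 0.001, 0.18, 0.4, 0, 0, 0.001, 0.18, 0.4]'

```text
time_s: 9.37
tcp_pos: [0.5734, -0.0783, 0.0492]
ee_rot: [0.0, 0.708, 0.706, 0.0]
force: [-0.7, 2.1, 1.7]
width: 0.0464
grip_force: 42.0
```

```bash
python3 st.py;  python3 find.py brass b5.png 0.058
```

```text
[ 0.5734 -0.0783  0.0492] yaw 89.89 F [-0.7  2.1  1.7] M [0.21 0.09 0.09] w 0.0464 t 9.3667
to axis in tool [-0.0027 -0.0007  0.0492]
bore [ 0.57386291 -0.0452164 ] 0.0031532333232462406
brass centre [ 0.57267799 -0.07950865] r 0.021518582077490356 tabmax 0.04024091818705665 yaw 87.8356366147073 63 px [315.03512397 303.84504132]
tcp [ 0.57341257 -0.07831409  0.04917321] toolx yaw 90.06529497391229 [-0.53703715  1.2048116   2.00303216] 0.046604200400720296 9.4167
```

View pics/b5.png

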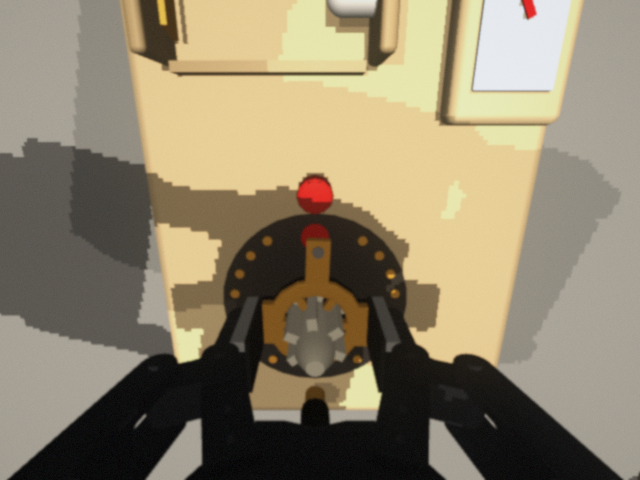

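Brass is home: tab at (317,255) pointing at the red dot (315,233), six ribs engaged. Release and go for the steel plate.

>>> send_rows --rows '[0, 0, 0, 0, 0.75, 0, 0, 0, 0, 0.75, 0, 0, 0, 0, 0.75, 0, 0, -0.02, 0, 0.75, 0, 0, -0.06, 0, 0.75, 0, 0, -0.1, 0, 0.75, 0, 0, -0.11, 0, 0.75]'

```text
time_s: 10.0
tcp_pos: [0.5761, -0.0793, 0.1651]
ee_rot: [0.004, 0.707, 0.707, 0.002]
force: [0.7, -1.1, 0.2]
width: 0.064
grip_force: 0.0
```

>>> send_rows --rows '[-0.2155, -0.11, 0, -0.19, 0.75, -0.2155, -0.11, 0, -0.19, 0.75, -0.2155, -0.11, 0, -0.19, 0.75, -0.2155, -0.11, 0, -0.19, 0.75, -0.2155, -0.11, 0, -0.19, 0.75, -0.2155, -0.11, 0, -0.19, 0.75, -0.2155, -0.11, 0, -0.19, 0.75, -0.2155, -0.11, 0, -0.19, 0.75, -0.2155, -0.11, 0, -0.19, 0.75]'

```text
time_s: 10.75
tcp_pos: [0.4633, -0.2937, 0.1586]
ee_rot: [-0.0, 0.637, 0.771, 0.0]
force: [-1.3, 0.7, 0.1]
width: 0.0641
grip_force: 0.0
```

```bash
python3 find.py steel s1.png
```

```text
bore [ 0.67070413 -0.32679242] 0.004382207989692688
steel centre [ 0.6761397  -0.32957074] r 0.021040815958333202 tabmax 0.022091696206260943 yaw nan 0 px [528.05691057 300.19512195]
tcp [ 0.46363068 -0.29314269  0.15863398] toolx yaw 100.93472530882065 [0.13724615 0.81681897 0.62245607] 0.06393649603246633 10.8find.py:21: RuntimeWarning: Mean of empty slice.
  d=t.mean(0); print(kind,'centre',ct,'r',np.median(r),'tabmax',r.max(),'yaw',np.degrees(np.arctan2(d[1],d[0])),len(t), 'px',cs[k].mean((0,1)))
  ret = um.true_divide(
```

View pics/s1.png

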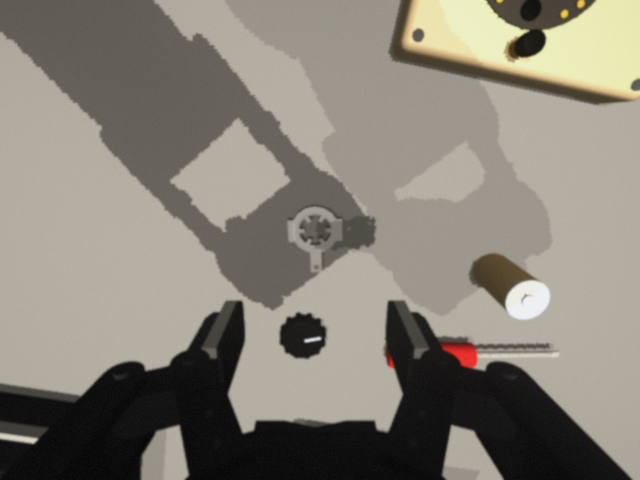

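Steel is at (315,229), in shadow, with the tab down at (316,272).

```bash
cat > fs.py <<'E'
from h import *
import sys
c=cam('wrist');z=float(sys.argv[1]);g=cv2.cvtColor(c['color'],cv2.COLOR_RGB2GRAY)
u0,v0,r=map(int,sys.argv[2:5]);s=g[v0-r:v0+r,u0-r:u0+r]
t=float(sys.argv[5]) if len(sys.argv)>5 else cv2.threshold(s,0,255,cv2.THRESH_OTSU)[0]
m=(s>t).astype(np.uint8)
n,l,st,ce=cv2.connectedComponentsWithStats(m);k=1+np.argmax(st[1:,4]);print('thr',t,st[k])
cs,_=cv2.findContours((l==k).astype(np.uint8),cv2.RETR_EXTERNAL,cv2.CHAIN_APPROX_NONE);q=cs[0][:,0]+[u0-r,v0-r]
P=np.array([onz(c,*p,z)[:2] for p in q]);ct=onz(c,u0,v0,z)[:2]
for _ in range(20):
  d=np.hypot(*(P-ct).T);Q=P[d<.0265];x=np.linalg.lstsq(np.c_[Q,np.ones(len(Q))],(Q**2).sum(1),rcond=None)[0];ct=x[:2]/2
d=np.hypot(*(P-ct).T);T=(P[d>.031]-ct).mean(0)
print('centre',ct,'px',pix(c,[*ct,z]),'r',np.median(d),'max',d.max(),'yaw',np.degrees(np.arctan2(T[1],T[0])))
s=manip.read_state();R=RM(s['ee_rot']);print('tcp',s['tcp_pos'],'yaw',np.degrees(np.arctan2(R[1,0],R[0,0])),'in tool',R.T@np.array([*(ct-s['tcp_pos'][:2]),0]),s['force'])
E
python3 fs.py .008 315 234 45
python3 -c "
from h import *
c=cam('wrist');a=onz(c,315,229,.008);b=onz(c,316.5,272,.008);print(a,b,np.degrees(np.arctan2(*(b-a)[1::-1])))"
```

```text
thr 128.0 [  17   19   73   71 1880]
centre [ 0.46297378 -0.30004321] px [313.29248551 231.40939399] r 0.023222730858158156 max 0.06208263999276328 yaw -46.69766537647009
tcp [ 0.46380768 -0.29283731  0.15866571] yaw 100.97869972147875 in tool [-6.91520678e-03 -2.19095570e-03 -3.12438846e-06] [-0.21347261 -0.21603253  0.17346996]
[ 0.46425775 -0.29729466  0.008     ] [ 0.47356109 -0.33774091  0.008     ] -77.04628868026913
```

>>> send_rows --rows '[-0.0043, -0.0002, 0.04, 0, 0.7, -0.0043, -0.0002, 0.08, 0, 0.7, -0.0043, -0.0002, 0.115, 0, 0.7, -0.0043, -0.0002, 0.135, 0, 0.7, -0.0043, -0.0002, 0.148, 0, 0.7, -0.0043, -0.0002, 0.153, 0, 0.7, -0.0043, -0.0002, 0.156, 0, 0.7, -0.0043, -0.0002, 0.156, 0, 0.7]'

```text
time_s: 11.57
tcp_pos: [0.4645, -0.2978, 0.0029]
ee_rot: [0.0, 0.636, 0.771, 0.0]
force: [0.1, 0.2, -0.3]
width: 0.0597
grip_force: 0.0
```

>>> send_rows --rows '[0, 0, 0.0015, 0, 0.65, 0, 0, 0.003, 0, 0.65, 0, 0, 0.0035, 0, 0.6]'

```text
time_s: 11.82
tcp_pos: [0.4643, -0.2985, 0.0]
ee_rot: [0.001, 0.637, 0.771, -0.0]
force: [0.1, 0.3, -1.0]
width: 0.051
grip_force: 0.0
```

>>> send_rows --rows '[0.0012, 0, 0.0005, 0, 0.6, 0.0012, 0, 0.0005, 0, 0.4, 0.0012, 0, 0.0005, 0, 0.4, 0.0012, 0, 0.0005, 0, 0.4, 0.0012, 0, 0.0005, 0, 0.4, 0.0012, 0, 0.0005, 0, 0.4]'

```text
time_s: 12.32
tcp_pos: [0.4638, -0.2971, -0.0004]
ee_rot: [0.0, 0.637, 0.771, 0.0]
force: [-1.4, 1.5, 5.7]
width: 0.0465
grip_force: 40.9
```

>>> send_rows --rows '[0, 0, -0.03, 0, 0.4, 0, 0, -0.07, 0, 0.4, 0, 0, -0.11, 0, 0.4, 0, 0, -0.15, 0, 0.4, 0, 0, -0.15, 0, 0.4, 0, 0, -0.15, 0, 0.4]'

```text
time_s: 12.82
tcp_pos: [0.4647, -0.298, 0.1514]
ee_rot: [0.003, 0.637, 0.771, -0.0]
force: [-0.5, 0.8, -2.3]
width: 0.0464
grip_force: 41.9
```

```bash
python3 st.py; python3 - <<'E'
from h import *
c=cam('wrist');save(c,'s2.png')
b=cv2.imread('pics/b3.png'); i=np.hstack([b[220:400,230:400],c['color'][220:400,230:400,::-1]])
cv2.imwrite('pics/cmp.png',cv2.resize(i,None,fx=2.3,fy=2.3))
E
```

```text
[ 0.4647 -0.298   0.1514] yaw 100.88 F [-0.5  0.8 -2.3] M [0.06 0.06 0.01] w 0.0464 t 12.8167
to axis in tool [0.1933 0.1465 0.151 ]
```

View pics/cmp.png

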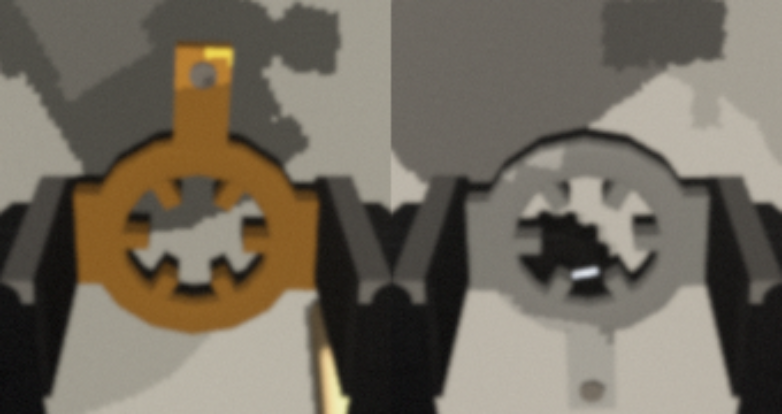

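Both held plates sit the same way in the pads (steel tab down), so the same TCP target holds.

>>> send_rows --rows '[0.1949, 0.1482, 0, 0.19, 0.4, 0.1949, 0.1482, 0, 0.19, 0.4, 0.1949, 0.1482, 0, 0.19, 0.4, 0.1949, 0.1482, 0, 0.19, 0.4, 0.1949, 0.1482, 0, 0.19, 0.4, 0.1949, 0.1482, 0, 0.19, 0.4, 0.1949, 0.1482, 0, 0.19, 0.4, 0.1949, 0.1482, 0.03, 0.19, 0.4, 0.1949, 0.1482, 0.05, 0.19, 0.4, 0.1949, 0.1482, 0.05, 0.19, 0.4, 0.1949, 0.1482, 0.05, 0.19, 0.4]'

```text
time_s: 13.78
tcp_pos: [0.5708, -0.0775, 0.0966]
ee_rot: [-0.002, 0.707, 0.707, -0.001]
force: [0.7, 0.5, -1.1]
width: 0.0465
grip_force: 41.9
```

```bash
python3 st.py
```

```text
[ 0.5708 -0.0775  0.0966] yaw 89.99 F [ 0.7  0.5 -1.1] M [-0.   -0.03 -0.02] w 0.0465 t 13.7833
to axis in tool [-0.0037  0.0024  0.0965]
```

>>> send_rows --rows '[0, 0, 0, 0, 0.4, 0, 0, 0, 0, 0.4, 0, 0, 0, 0, 0.4]'

```text
time_s: 14.03
tcp_pos: [0.573, -0.0782, 0.1]
ee_rot: [0.001, 0.707, 0.707, 0.001]
force: [0.6, 0.6, -0.3]
width: 0.0468
grip_force: 41.9
```

>>> send_rows --rows '[-0.0005, 0.0004, 0.006, 0, 0.4, -0.0005, 0.0004, 0.012, 0, 0.4, -0.0005, 0.0004, 0.017, 0, 0.4, -0.0005, 0.0004, 0.021, 0, 0.4, -0.0005, 0.0004, 0.0245, 0, 0.4, -0.0005, 0.0004, 0.0245, 0, 0.4, -0.0005, 0.0004, 0.0245, 0, 0.4]'

```text
time_s: 14.62
tcp_pos: [0.5727, -0.0781, 0.074]
ee_rot: [-0.0, 0.707, 0.707, -0.0]
force: [0.6, 0.3, 0.1]
width: 0.0463
grip_force: 41.9
```

>>> send_rows --rows '[0, 0, 0.001, 0, 0.4, 0, 0, 0.002, 0, 0.4, 0, 0, 0.003, 0, 0.4, 0, 0, 0.003, 0, 0.4]'

```text
time_s: 14.95
tcp_pos: [0.5729, -0.0781, 0.0713]
ee_rot: [0.0, 0.707, 0.707, 0.0]
force: [0.7, 0.5, -1.2]
width: 0.0466
grip_force: 41.9
```

>>> send_rows --rows '[0, 0, 0.001, 0, 0.4, 0, 0, 0.002, 0, 0.4, 0, 0, 0.003, 0, 0.4, 0, 0, 0.003, 0, 0.4]'

```text
time_s: 15.28
tcp_pos: [0.5729, -0.0782, 0.0682]
ee_rot: [0.0, 0.707, 0.707, 0.0]
force: [0.3, 1.3, -1.2]
width: 0.0463
grip_force: 41.9
```

>>> send_rows --rows '[0, 0, 0.002, 0, 0.4, 0, 0, 0.003, 0, 0.4, 0, 0, 0.004, 0, 0.4, 0, 0, 0.005, 0, 0.4, 0, 0, 0.005, 0, 0.4]'

```text
time_s: 15.7
tcp_pos: [0.5728, -0.0781, 0.0631]
ee_rot: [-0.0, 0.707, 0.707, 0.0]
force: [1.8, 1.8, -1.0]
width: 0.0466
grip_force: 41.9
```

Engaged directly. Home is at TCP z of about 0.0575.

>>> send_rows --rows '[0, 0, 0.002, 0, 0.4, 0, 0, 0.003, 0, 0.4, 0, 0, 0.004, 0, 0.4, 0, 0, 0.005, 0, 0.4, 0, 0, 0.005, 0, 0.4]'

```text
time_s: 16.12
tcp_pos: [0.5728, -0.0782, 0.0581]
ee_rot: [-0.0, 0.707, 0.707, 0.0]
force: [0.6, 1.7, -0.2]
width: 0.0466
grip_force: 41.9
```

>>> send_rows --rows '[0, 0, 0.001, 0, 0.4, 0, 0, 0.0015, 0, 0.4, 0, 0, 0.0015, 0, 0.4]'

```text
time_s: 16.37
tcp_pos: [0.5729, -0.0782, 0.0569]
ee_rot: [0.0, 0.707, 0.707, 0.0]
force: [0.5, 1.4, 1.9]
width: 0.0467
grip_force: 42.1
```

```bash
python3 st.py
```

```text
[ 0.5729 -0.0782  0.0569] yaw 90.0 F [0.5 1.4 1.9] M [ 0.22 -0.17  0.02] w 0.0467 t 16.3667
to axis in tool [-0.0028 -0.0002  0.0569]
```

>>> send_rows --rows '[0, 0, 0, 0, 0.75, 0, 0, 0, 0, 0.75, 0, 0, 0, 0, 0.75, 0, 0, -0.02, 0, 0.75, 0, 0, -0.06, 0, 0.75, 0, 0, -0.1, 0, 0.75, 0, 0, -0.11, 0, 0.75, 0, 0, -0.11, 0, 0.75, 0, 0, -0.11, 0, 0.75]'

```text
time_s: 17.12
tcp_pos: [0.5727, -0.0783, 0.1669]
ee_rot: [0.0, 0.707, 0.707, 0.0]
force: [-0.1, 0.0, -0.1]
width: 0.064
grip_force: 0.0
```

```bash
python3 - <<'E'
from h import *
c=cam('wrist');u,v=pix(c,[.573,-.08,.06]).astype(int);r=65
cv2.imwrite('pics/f.png',cv2.resize(c['color'][v-r:v+r,u-r:u+r,::-1],None,fx=4.5,fy=4.5,interpolation=cv2.INTER_CUBIC));print(u,v)
E
python3 st.py
```

```text
316 241
[ 0.5721 -0.0781  0.1657] yaw 90.0 F [-0.4 -0.6 -0.5] M [-0.01  0.02  0.01] w 0.0641 t 17.1667
to axis in tool [-0.0029  0.0009  0.1657]
```

View pics/f.png

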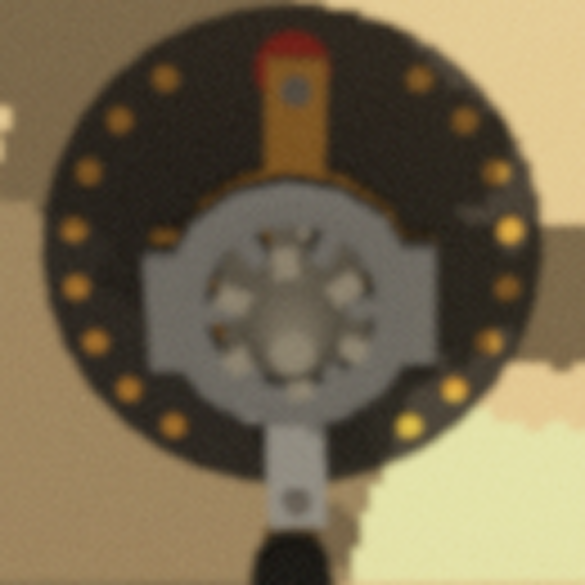

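Both tabs sit in line with the dots (crop: brass hole at (295,90) over red, steel hole at (295,500) on the black side), with the plates stacked home and the hand clear.

```bash
python3 -c "
from plant import manip
print(manip.job_done())"
```

```text
the job is handed in; nothing more can be done
None
```

The job is handed in at about 17 s of the 61 s allowed. The brass plate is home with its tab over the red dot, and the steel plate is home on top of it with its tab over the black dot. Both are released and the gripper is clear; I never touched the other things on the counter, and the judge's result was not shown.

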